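# Load the drinks caddy on the deck trolley

## Robot

A 6-joint arm with a two-finger parallel gripper is mounted at the origin on the work surface. World frame = base frame: x ahead of the robot, y to its left, z up, the work surface at z = 0. Lengths are in m, angles in rad, forces in N, time in s.
With the tool pointing down it reaches from about 0.325 to 0.925 m from the base axis. Payload 3.1 kg.
Tool frame: the origin (TCP) lies at the very end of the fingers, on their centre line; the grasp point (between the pads) lies manip.grip_point_offset behind it (manip.grip_point_offset is the distance from the TCP to the grasp point, in m); z points along the fingers, y is the direction in which the jaws open and shut (so a half turn about z gives the same grasp; the last joint's range is limited). The gripper opens to 85 mm and grips with 20 to 120 N. Pads are 22 mm wide; open, the fingers measure 114 mm over their backs; the gripper's body (76 mm by 85 mm) begins 54 mm behind the grasp point. The pads swing forward as they close: fully open they stand 13 mm farther back than shut.
Start: joints at [-1.342, 0.217, 1.613, -0, 1.311, -0.112], TCP at [0.209, -0.589, 0.231] pointing down, gripper open.
Joint ranges: [-2.75, 2.75], [-0.78, 2.1], [0.31, 2.55], [-1.13, 4.27], [0.13, 2.63], [-2.58, 2.58]. Speed limits (rad/s): [2.79, 2.79, 3.14, 3.14, 3.14, 3.14].

## Interface

Orientations are given as a unit quaternion [x, y, z, w].
In Python, from station import manip gives the robot as it stands. The module is installed in compiled form; this text tells all that it offers.
- The arm moves only by the tool jog_arm, never from a script. Its arguments are lists of equal length, an entry for each row: "travel": the shift along the world's x, y, z in m, a list of three; "delta_rot": the turn, a rotation vector about the world's x, y, z in degrees, a list of three; "jaw": the finger opening in m, from 0 to 0.0854. A call has exactly 10 rows; each row is the pose to reach, as a shift and turn from the pose commanded when the call began; what a row does not reach only later rows make up. A row lasts 1/8 s, in which the tool goes at most 62.5 mm and 10.7 degrees, less where a joint would pass 70% of its speed; a pose out of reach is approached as far as the arm can. A call with a gripper value outside its range is refused whole. The fingers move at their own pace and stop on an object; "force" is the grip in N (left out, the last holds). Time passes only in rows, so rows that repeat a pose let the fingers close, or fill a call up. It gives the time, the measured TCP pose, the force and the opening at its end, in the units of the state.
- manip.state(): the state, without advancing time (a new reading comes with each control period).
- manip.read_camera(name): name is "side" or "top" or "wrist"; returns a dict with "image" (384x512x3 uint8, red, green, blue), "camera_matrix" (3x3 intrinsics, pixels), "k1" (the pictures are not rectified: a ray, as slopes to the right and down, at radius r is drawn at 1 + k1 r^2 times it, then the intrinsics apply), "rvec" (rotation vector, rad) and "tvec" (3), from world to camera coordinates, as OpenCV has them. Camera axes: x right, y down, z forward; pixel columns grow to the right and rows downward; lengths in m; the calibration is good to about 2 mm. A picture is of the moment at which its call begins. There is no depth.
- manip.job_done(): hands the job in, once; it reports no verdict.
The state is a dict: "time": time; "qpos": joint angles; "joint_vel": joint speeds; "tau": joint torques, N m; "tool_pos": TCP position; "ee_rot": TCP orientation; "force": force on the tool from outside, world axes, zero at the start; "torque": the same for the moment, N m; "width": finger opening in m.
Only numpy, scipy, OpenCV 4.12 (cv2) and the standard library are available. Lean on these libraries where they do the work, as an engineer would, in place of code of your own. Each camera call takes 0.05 s, during which the arm holds its last target.

## Task

Load the bamboo caddy for the next round of drinks: set the large steel ball in the mid-size dimple, the small steel ball in the smallest dimple, stand the cup without a handle mouth up in the wide round steel well, and lay the bamboo muddler fully down in the long trough. Leave the ball-headed bottle stopper and the mug with the handle where they are. At the end everything is let go and at rest.

Things in the scene. Friction and masses are not known exactly. Their poses are not given: they have to be found in the camera images.
- big_ball: Large polished steel chilling ball, 56 mm diameter, 0.18 kg; rolls freely. Origin at the ball's centre (28 mm above the trolley top at the start); its axes mean nothing.
- small_ball: Small polished steel chilling ball, 38 mm diameter, 0.08 kg; rolls freely. Origin at the ball's centre (19 mm above the trolley top at the start); its axes mean nothing.
- cup: Steel measure cup without a handle: straight round wall, 44 mm outside diameter, 55 mm tall, wall 3 mm, open at the top, standing upright at the start. Origin at the centre of its underside, z up through the mouth.
- muddler: Plain round bamboo muddler: a rod of 24 mm diameter, 110 mm long, lying on the trolley top; it can roll. Origin at the rod's centre (12 mm up), x along the rod; both ends are alike. Its y and z axes turn as it rolls.
- stopper: Look-alike, to be left alone: a bottle stopper lying on its side, a steel ball head of 44 mm diameter with a tapering black rubber stem, 89 mm long overall. Origin on the trolley top under the centre of the ball head, x towards the stem's end.
- mug: Look-alike, to be left alone: a small steel mug, 50 mm outside diameter, 52 mm tall, standing upright, with a wire handle that reaches 47 mm out on its +y side. Origin at the centre of its underside, z up.
- mid_dimple: Square bamboo block, 82 x 82 mm, 22 mm thick, seated in the fixed caddy, with a round dimple 42 mm wide, 16 mm deep (mid-size of the three round hollows). The 56 mm ball sits on the dimple's edge, its centre 40.5 mm above the origin. Origin: centre of the block's underside, 6 mm above the trolley top; x along the caddy's long side, z up. The round hollows stand in a row along x, in any order.
- small_dimple: Square bamboo block like the other, 82 x 82 x 22 mm, with the smallest round dimple, 26 mm wide, 16 mm deep. The 38 mm ball sits on its edge with its centre 35.9 mm above the origin. Origin: centre of the block's underside, 6 mm above the trolley top; x along the caddy's long side. Neighbours in the row are 85 mm apart.
- cup_well: Round steel insert in the caddy, 80 mm outside diameter, 22 mm tall, with a flat-floored round well, 62 mm wide and 10 mm deep (floor 12 mm above the origin): the largest of the three round hollows. Origin at the centre of its underside, 6 mm above the trolley top; x along the caddy's long side.
- trough: Long bamboo insert, 144 x 54 mm, 22 mm tall, with an oblong flat-floored trough along x, 130 x 40 mm, 8 mm deep (floor 14 mm above the origin), 85 mm to the -y side of the row of round hollows. Origin: centre of its underside, 6 mm above the trolley top. The caddy around the inserts is a fixed tray, 268 x 168 mm, walls 24 mm high, 4 mm lower than the inserts' tops.

How it is judged:
By the outcome, as a careful person would: the job done as asked, in the order asked, and still so for the second after the job is handed in, with the robot touching nothing.
It also fails if it takes over 104 s, if anything falls off the work surface, if the arm or the gripper's body presses on something with over 40 N, if the wrist force passes 120 N, or if a joint passes its speed limit or range.

## Working session

There is one attempt and no reset: what is moved stays moved. The work goes in short steps, Python scripts to look and compute and a tool call to move; the robot and the scene stay as the last step left them, time stands still between calls to the robot, and variables do not carry over. Pictures are saved under pics/ and viewed, and the job is handed in when it is done.

Besides the shell and the picture viewer there is one more tool, called after ">>>" as name(argument=value, ...) on one line, values as JSON. jog_arm: Moves the arm, as the interface text tells. Its arguments: {"type":"object","properties":{"travel":{"type":"array"},"delta_rot":{"type":"array"},"jaw":{"type":"array"},"force":{"type":"number"}},"required":["travel","delta_rot","jaw"]}

```bash
mkdir -p pics; ls
python3 - <<'E'
from station import manip
import cv2
s=manip.state()
print(s, manip.grip_point_offset)
for n in ["side","top","wrist"]:
    c=manip.read_camera(n)
    print(n,c["camera_matrix"],c["k1"],c["rvec"],c["tvec"])
    cv2.imwrite(f"pics/{n}0.png",c["image"][:,:,::-1])
E
```

```text
pics
{'time': 0.0, 'qpos': array([-1.34221732e+00,  2.17783029e-01,  1.61493123e+00, -1.05624208e-05,
        1.31129035e+00, -1.12179893e-01]), 'joint_vel': array([ 0.00088166,  0.00124048, -0.00095199, -0.00017521, -0.00057493,
        0.00035191]), 'tau': array([ 3.69600675e-04, -3.96842551e+01, -3.03853405e+01, -2.84077385e-05,
        9.62586404e-03, -1.56041446e-07]), 'tool_pos': array([ 0.20872066, -0.58825464,  0.22995188]), 'ee_rot': array([ 9.85519552e-01,  1.69557535e-01, -7.52415790e-05, -1.20363434e-03]), 'force': array([-0.2035586 , -0.76376712, -0.97687533]), 'torque': array([ 0.01012717, -0.00873198,  0.02740188]), 'width': 0.08534601388632324} 0.0187
side [[397.68984342   0.         263.40214935]
 [  0.         397.68984342 191.81129497]
 [  0.           0.           1.        ]] 0.007051173936243358 [ 0.4797078  -2.76022547  1.08619518] [0.47900146 0.14491961 1.04673073]
top [[420.03330742   0.         258.24909912]
 [  0.         420.03330742 191.09110143]
 [  0.           0.           1.        ]] -0.15794689202303364 [ 2.1651548  -2.20457229  0.1090782 ] [-0.00549214  0.50443817  1.14913404]
wrist [[340.82319341   0.         253.11641001]
 [  0.         340.82319341 186.96693218]
 [  0.           0.           1.        ]] -0.0544186198452624 [-2.35945975  1.66483084  0.2542506 ] [-0.62412949 -0.03950649  0.38103194]
```

View pics/top0.png

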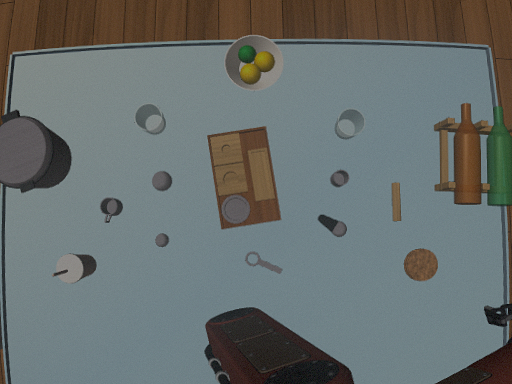

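View pics/side0.png

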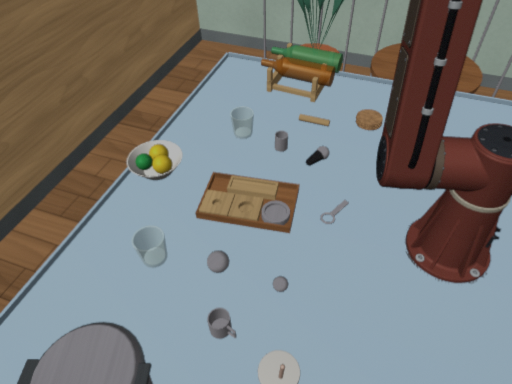

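View pics/wrist0.png

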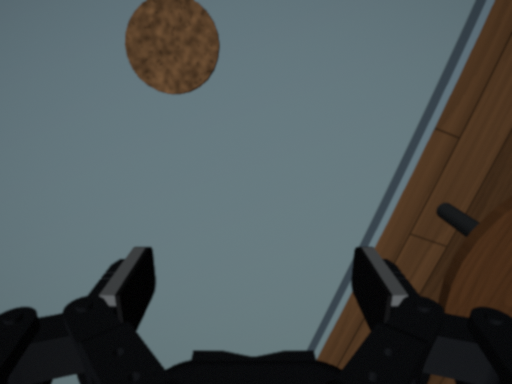

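The top view shows the big ball at about (162,181), the small ball at (162,240), the mug at (111,207), the cup at (340,178), the stopper at (333,225), the muddler at (396,201) and the caddy at (245,177). The well is at the caddy's near end. Next I'll zoom in.

```bash
cat > h.py <<'E'
import numpy as np, cv2
from station import manip
def cam(n,save=None):
    c=manip.read_camera(n)
    if save: cv2.imwrite(f"pics/{save}.png",c["image"][:,:,::-1])
    c["R"]=cv2.Rodrigues(np.array(c["rvec"],float))[0]; c["t"]=np.array(c["tvec"],float).reshape(3)
    c["C"]=-c["R"].T@c["t"]; return c
def rays(c,px):
    px=np.array(px,float).reshape(-1,1,2)
    u=cv2.undistortPoints(px,c["camera_matrix"],np.array([c["k1"],0,0,0,0.])).reshape(-1,2)
    d=np.c_[u,np.ones(len(u))]@c["R"]; return d/np.linalg.norm(d,axis=1)[:,None]
def plane(c,px,z):
    d=rays(c,px); s=(z-c["C"][2])/d[:,2]; return c["C"]+d*s[:,None]
def tri(obs):
    A=np.zeros((3,3));b=np.zeros(3);L=[]
    for c,p in obs:
        d=rays(c,p)[0];P=np.eye(3)-np.outer(d,d);A+=P;b+=P@c["C"];L.append((P,c["C"]))
    x=np.linalg.solve(A,b); return x,[np.linalg.norm(P@(x-C)) for P,C in L]
def proj(c,X):
    p,_=cv2.projectPoints(np.array(X,float).reshape(-1,1,3),c["R"],c["t"],c["camera_matrix"],np.array([c["k1"],0,0,0,0.])); return p.reshape(-1,2)
def zoom(c,x0,y0,x1,y1,f,name):
    im=c["image"][y0:y1,x0:x1,::-1]; im=cv2.resize(im,None,fx=f,fy=f,interpolation=cv2.INTER_CUBIC)
    im=cv2.convertScaleAbs(im,alpha=1.5); cv2.imwrite(f"pics/{name}.png",im)
E
python3 - <<'E'
from h import *
c=cam("top"); 
zoom(c,190,110,300,240,4.5,"z_caddy"); zoom(c,90,150,190,260,5,"z_left"); zoom(c,300,150,420,250,6,"z_right")
s=cam("side"); zoom(s,180,160,320,240,5.5,"zs_caddy")
hsv=cv2.cvtColor(c["image"],cv2.COLOR_RGB2HSV)
for n,p in dict(table=(300,120),big=(162,181),sm=(162,240),cup=(340,172),mud=(396,201),tray=(245,150),cad=(212,140)).items(): print(n,hsv[p[1],p[0]],c["image"][p[1],p[0]])
hs=cv2.cvtColor(s["image"],cv2.COLOR_RGB2HSV)
for n,p in dict(table=(300,250),big=(217,262),sm=(280,284),cup=(282,145)).items(): print(n,hs[p[1],p[0]],s["image"][p[1],p[0]])
E
```

```text
table [ 95  37 137] [117 134 137]
big [120   3  96] [95 95 96]
sm [155  15 100] [100  94  99]
cup [116  36  56] [48 49 56]
mud [ 17 100 115] [115  96  70]
tray [ 10 129  89] [89 59 44]
cad [ 17 108 120] [120  98  69]
table [101  49 178] [144 165 178]
big [132  10 130] [127 125 130]
sm [128   8 130] [127 126 130]
cup [130   8  93] [91 90 93]
```

View pics/z_caddy.png

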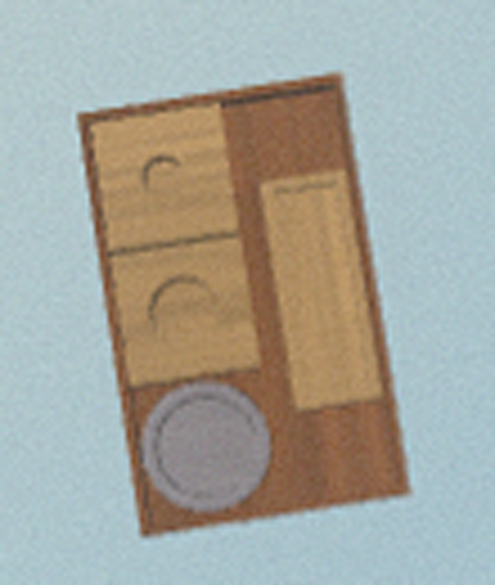

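View pics/z_left.png

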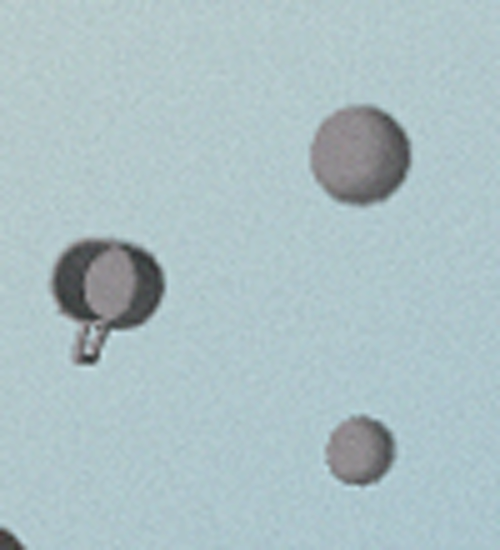

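View pics/z_right.png

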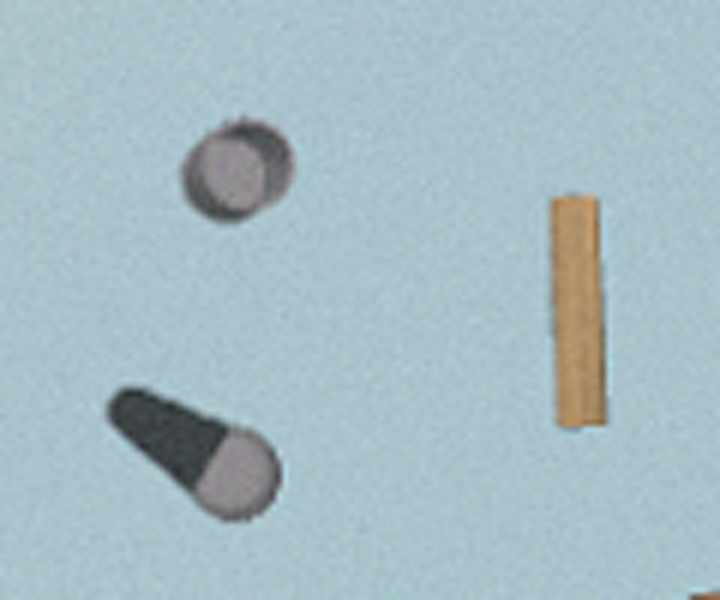

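View pics/zs_caddy.png

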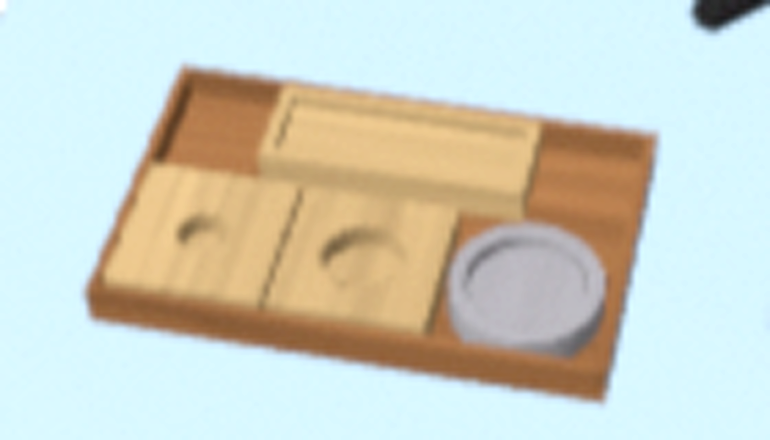

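The zooms show the smallest dimple at the far end of the caddy, the mid-size dimple in the middle and the well nearest the robot. The trough is on the right (-y) side, so the caddy's x axis points away from the robot. Now I'll measure everything.

```bash
cat >> h.py <<'E'
def nontable(c,hmin=None):
    im=cv2.GaussianBlur(c["image"],(0,0),0.7).astype(int)
    return ((im[:,:,2]-im[:,:,0])<11).astype(np.uint8)   # table is bluish
def blob(m,p,win=None):
    n,l,st,ce=cv2.connectedComponentsWithStats(m)
    k=l[p[1],p[0]]; return (l==k).astype(np.uint8),st[k],ce[k]
E
python3 - <<'E'
from h import *
t=cam("top");s=cam("side")
mt,ms=nontable(t),nontable(s)
cv2.imwrite("pics/mt.png",np.hstack([mt,ms])[:,:]*255)
big=[];
for n,a,b,z in [("big",(162,181),(217,262),.028),("small",(162,240),(280,284),.019)]:
    _,st,ca=blob(mt,a);_,st2,cb=blob(ms,b)
    print(n,st,st2,ca,cb,"top@z",plane(t,ca,z),"side@z",plane(s,cb,z),"tri",tri([(t,ca),(s,cb)]))
# muddler
for c,m,a,nm in [(t,mt,(396,201),"top"),(s,ms,(315,120),"side")]:
    b,st,ce=blob(m,a); ct=max(cv2.findContours(b,0,1)[0],key=cv2.contourArea)
    r=cv2.minAreaRect(ct); bx=cv2.boxPoints(r); P=plane(c,bx,.012)
    print("mud",nm,st,ce,plane(c,ce,.012),P[:,:2])
# cup
for c,m,a,nm in [(t,mt,(340,178),"top"),(s,ms,(282,143),"side")]:
    b,st,ce=blob(m,a); print("cup",nm,st,ce,plane(c,ce,.0275))
# caddy outline
for c,m,a,nm in [(t,mt,(245,160),"top"),(s,ms,(245,190),"side")]:
    b,st,ce=blob(m,a); ct=max(cv2.findContours(b,0,1)[0],key=cv2.contourArea)
    ap=cv2.approxPolyDP(ct,4,True).reshape(-1,2); print("caddy",nm,st,ap.tolist(),plane(c,ap,.024)[:,:2].round(4).tolist())
E
```

```text
big [152 171  20  20 319] [208 251  20  21 338] [161.42319749 180.54231975] [217.55621302 261.19822485] top@z [[0.53798504 0.25535021 0.028     ]] side@z [[0.53733835 0.25740821 0.028     ]] tri (array([0.5382869 , 0.25592122, 0.0253703 ]), [np.float64(3.646042415186045e-07), np.float64(3.64604241587785e-07)])
small [155 234  14  13 142] [273 277  14  14 156] [161.35211268 239.88028169] [279.89102564 283.56410256] top@z [[0.37276152 0.25789878 0.019     ]] side@z [[0.37290108 0.25985855 0.019     ]] tri (array([0.37299009, 0.25848375, 0.01665232]), [np.float64(0.00030244424032095885), np.float64(0.00030244424032096145)])
mud top [391 182  11  40 365] [395.73424658 201.31506849] [[ 0.46877069 -0.40842408  0.012     ]] [[ 0.52448828 -0.39514255]
 [ 0.52510887 -0.42294384]
 [ 0.41257376 -0.42236376]
 [ 0.41228127 -0.39474905]]
mud side [298 114  32  12 230] [313.76521739 119.53478261] [[ 0.46690076 -0.40555757  0.012     ]] [[ 0.52115276 -0.3851038 ]
 [ 0.52813591 -0.42786649]
 [ 0.41303307 -0.42575476]
 [ 0.40845842 -0.38388263]]
cup top [331 170  18  17 234] [339.44444444 177.89316239] [[ 0.53692607 -0.24294273  0.0275    ]]
cup side [275 131  12  20 206] [280.75728155 140.88834951] [[ 0.53487517 -0.2375257   0.0275    ]]
caddy top [ 207  125   75  105 5964] [[264, 125], [207, 134], [221, 229], [281, 219]] [[0.6915, -0.0343], [0.6684, 0.1272], [0.4007, 0.0903], [0.4253, -0.0761]]
caddy side [ 195  172  105   61 4660] [[211, 174], [197, 218], [290, 231], [299, 184]] [[0.6872, -0.0231], [0.65, 0.1466], [0.3963, 0.1042], [0.4231, -0.0711]]
```

Run:
```python
import cv2;im=cv2.imread("pics/mt.png");cv2.imwrite("pics/mt2.png",cv2.resize(im,(800,300)))
```

```text
(no output)
```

View pics/mt2.png

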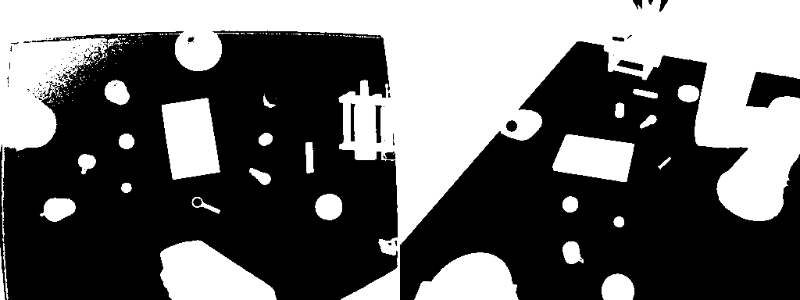

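Run:
```python
from h import *
t=cam("top");s=cam("side")
for c,nm in [(t,"top"),(s,"side")]:
    mm,_,_=blob(nontable(c),(245,160) if nm=="top" else (245,190))
    im=cv2.GaussianBlur(c["image"],(0,0),0.7); hsv=cv2.cvtColor(im,cv2.COLOR_RGB2HSV)
    thr=103 if nm=="top" else 140
    bam=(mm>0)&(hsv[:,:,1]>60)&(hsv[:,:,2]>thr)
    st=(mm>0)&(hsv[:,:,1]<50)
    for lab,m in [("bam",bam),("steel",st)]:
        m=cv2.erode(m.astype(np.uint8),np.ones((1,1)))
        for ct in cv2.findContours(m,0,1)[0]:
            a=cv2.contourArea(ct)
            if a<100: continue
            if lab=="bam":
                r=cv2.minAreaRect(ct); bx=cv2.boxPoints(r); P=plane(c,bx,.028)[:,:2]; print(nm,lab,a,r, P.round(4).tolist(),P.mean(0), [np.linalg.norm(P[i]-P[(i+1)%4]).round(4) for i in range(4)])
            else:
                e=cv2.fitEllipse(ct);M=cv2.moments(ct);ce=(M['m10']/M['m00'],M['m01']/M['m00']);P=plane(c,ct.reshape(-1,2),.028)[:,:2]
                print(nm,lab,a,e,plane(c,e[0],.028),plane(c,ce,.028),np.ptp(P,axis=0),cv2.minEnclosingCircle(P.astype(np.float32)))
```

```text
top bam 745.0 ((230.68785095214844, 178.52297973632812), (27.761337280273438, 28.95705223083496), 81.02737426757812) [[0.573, 0.107], [0.5843, 0.027], [0.5073, 0.0162], [0.4962, 0.0956]] [0.54021849 0.06146347] [np.float64(0.0807), np.float64(0.0777), np.float64(0.0802), np.float64(0.0777)]
top bam 904.0 ((260.6180114746094, 173.72496032714844), (51.25551986694336, 19.25811767578125), 80.7538833618164) [[0.6197, 0.0148], [0.6277, -0.0385], [0.4852, -0.0585], [0.4775, -0.0057]] [ 0.55252702 -0.02195081] [np.float64(0.054), np.float64(0.1438), np.float64(0.0534), np.float64(0.1436)]
top bam 751.5 ((226.34719848632812, 148.64791870117188), (27.88800621032715, 29.27251625061035), 81.46923065185547) [[0.6586, 0.1189], [0.6695, 0.0373], [0.5908, 0.0268], [0.58, 0.1077]] [0.62471468 0.07264766] [np.float64(0.0823), np.float64(0.0794), np.float64(0.0817), np.float64(0.0794)]
top steel 5813.5 ((243.32147216796875, 177.31265258789062), (69.82434844970703, 116.78195190429688), 170.99899291992188) [[0.54285347 0.02627558 0.028     ]] [[0.54310892 0.02634231 0.028     ]] [0.29001534 0.20550137] (
[... 534 characters left out ...]
7, 0.1093]] [0.62356459 0.07668942] [np.float64(0.0832), np.float64(0.0917), np.float64(0.0815), np.float64(0.0871)]
side bam 565.0 ((252.12066650390625, 184.67950439453125), (47.63473129272461, 13.530941009521484), 8.365885734558105) [[0.6145, 0.0173], [0.6312, -0.0361], [0.4876, -0.0554], [0.4757, -0.0025]] [ 0.55224064 -0.0191766 ] [np.float64(0.0559), np.float64(0.1449), np.float64(0.0543), np.float64(0.1402)]
side steel 510.0 ((275.2301940917969, 212.19039916992188), (22.81312370300293, 28.804367065429688), 94.01280212402344) [[0.45328004 0.0586643  0.028     ]] [[0.45325158 0.05860349 0.028     ]] [0.08037661 0.08328222] ((0.4526672661304474, 0.058581724762916565), 0.04421641305088997)
```

The measurements agree to about 2 mm between views and match the given sizes (81 mm blocks, 144x54 mm trough, 85 mm spacing).

| Item | x (m) | y (m) |
|---|---|---|
| big ball | 0.538 | 0.256 |
| small ball | 0.373 | 0.259 |
| mid dimple | 0.540 | 0.062 |
| small dimple | 0.6245 | 0.074 |
| well | 0.455 | 0.051 |
| trough | 0.5525 | -0.021 |

The caddy's yaw is about 8°. I'll move towards the big ball now and turn the jaw axis onto the caddy's y (-11.5°).

>>> jog_arm(travel=[[0.02,0.053,-0.005],[0.041,0.106,-0.01],[0.062,0.158,-0.015],[0.082,0.211,-0.02],[0.103,0.264,-0.025],[0.124,0.317,-0.03],[0.144,0.37,-0.035],[0.165,0.422,-0.04],[0.185,0.475,-0.045],[0.206,0.528,-0.05]], delta_rot=[[0,0,-1],[0,0,-2],[0,0,-3],[0,0,-4.5],[0,0,-6],[0,0,-7.5],[0,0,-9],[0,0,-10],[0,0,-11],[0,0,-11.5]], jaw=[0.0854,0.0854,0.0854,0.0854,0.0854,0.0854,0.0854,0.0854,0.0854,0.0854], force=50)

```text
time: 1.7
tool_pos: [0.4156, -0.0594, 0.1818]
ee_rot: [0.998, 0.07, 0.001, 0.0]
force: [0.7, -0.3, -0.1]
width: 0.0856
```

>>> jog_arm(travel=[[0.02,0.053,-0.003],[0.041,0.106,-0.006],[0.062,0.158,-0.01],[0.082,0.211,-0.015],[0.103,0.264,-0.02],[0.115,0.3,-0.025],[0.123,0.317,-0.031],[0.123,0.317,-0.031],[0.123,0.317,-0.031],[0.123,0.317,-0.031]], delta_rot=[[0,0,0],[0,0,0],[0,0,0],[0,0,0],[0,0,0],[0,0,0],[0,0,0],[0,0,0],[0,0,0],[0,0,0]], jaw=[0.0854,0.0854,0.0854,0.0854,0.0854,0.0854,0.0854,0.0854,0.0854,0.0854])

```text
time: 2.95
tool_pos: [0.5378, 0.2546, 0.1506]
ee_rot: [0.998, 0.069, 0.0, 0.0]
force: [-0.2, 0.4, -0.2]
width: 0.0854
```

Run:
```python
from h import *
c=cam("wrist","w1"); s=manip.state(); print(s["tool_pos"],s["ee_rot"],s["qpos"],c["C"])
print(proj(c,[[.538,.256,.028]]))
```

```text
[0.53792461 0.25475368 0.15067245] [9.97600670e-01 6.92306148e-02 1.47431108e-04 5.11672546e-05] [ 3.24503081e-01  2.34350933e-01  1.75197423e+00 -1.89614835e-04
  1.15500802e+00  1.75680390e+00] [0.61225406 0.26442791 0.29458303]
[[250.76745936 177.95386723]]
```

View pics/w1.png

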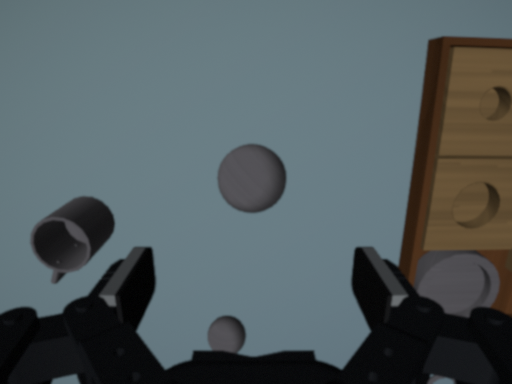

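The ball appears at (251.5,178), against a predicted (250.8,178), so the calibration is good. Next: go down, close and hold.

>>> jog_arm(travel=[[0,0.001,-0.04],[0,0.001,-0.08],[0,0.001,-0.115],[0,0.001,-0.14],[0,0.001,-0.14],[0,0.001,-0.14],[0,0.001,-0.14],[0,0.001,-0.14],[0,0.001,-0.14],[0,0.001,-0.14]], delta_rot=[[0,0,0],[0,0,0],[0,0,0],[0,0,0],[0,0,0],[0,0,0],[0,0,0],[0,0,0],[0,0,0],[0,0,0]], jaw=[0.0854,0.0854,0.0854,0.0854,0.0854,0.07,0.06,0.05,0.045,0.045], force=50)

```text
time: 4.25
tool_pos: [0.5397, 0.2577, 0.0126]
ee_rot: [0.998, 0.07, 0.002, -0.001]
force: [-0.6, 0.6, 7.7]
width: 0.0537
```

Run:
```python
from h import *
c=cam("wrist","w2"); s=manip.state(); print(s["tool_pos"],s["width"],s["force"])
t=cam("side"); zoom(t,170,200,270,300,6,"s2")
```

```text
[0.53972914 0.25764352 0.01261328] 0.05369934678753449 [-0.41561352 -0.43679405  7.41387867]
```

View pics/w2.png

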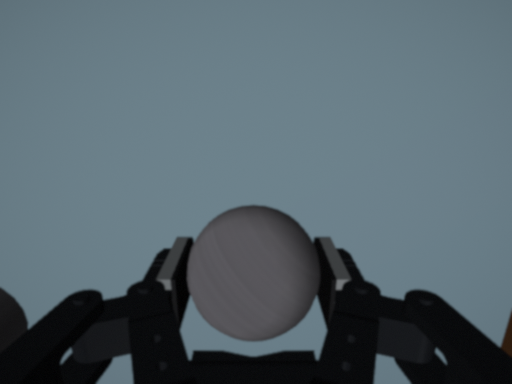

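View pics/s2.png

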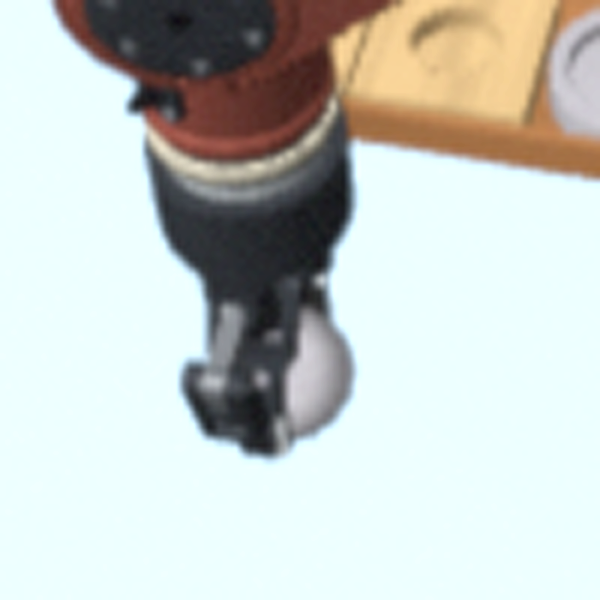

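The ball is held. The 7 N upward comes from the pads swinging down against the ball. I'll lift and carry it to above the mid-size dimple.

>>> jog_arm(travel=[[0,0,0.015],[0,0,0.05],[0,-0.01,0.09],[0,-0.05,0.1],[0.001,-0.09,0.1],[0.002,-0.13,0.1],[0.002,-0.17,0.1],[0.002,-0.195,0.1],[0.002,-0.195,0.1],[0.002,-0.195,0.1]], delta_rot=[[0,0,0],[0,0,0],[0,0,0],[0,0,0],[0,0,0],[0,0,0],[0,0,0],[0,0,0],[0,0,0],[0,0,0]], jaw=[0.045,0.045,0.045,0.045,0.045,0.045,0.045,0.045,0.045,0.045])

```text
time: 5.6
tool_pos: [0.5396, 0.0624, 0.1104]
ee_rot: [0.998, 0.07, -0.0, -0.0]
force: [0.6, 0.1, -1.1]
width: 0.0539
```

Run:
```python
from h import *
c=cam("wrist","w3"); s=manip.state(); print(s["tool_pos"],s["width"],s["force"])
T=s["tool_pos"]
print(proj(c,[T+[0,0,.018],[.54,.0625,.028],[.6245,.074,.028]]))
t=cam("top"); d=cam("side"); zoom(t,190,110,300,240,4.5,"t3"); zoom(d,180,120,320,240,5,"s3")
```

```text
[0.53967663 0.0627274  0.11037187] 0.05365047039106555 [-0.08745248  0.19031547 -2.30162777]
[[250.99789987 269.01757547]
 [252.38352686 193.39624904]
 [253.01577394  64.75119917]]
```

View pics/w3.png

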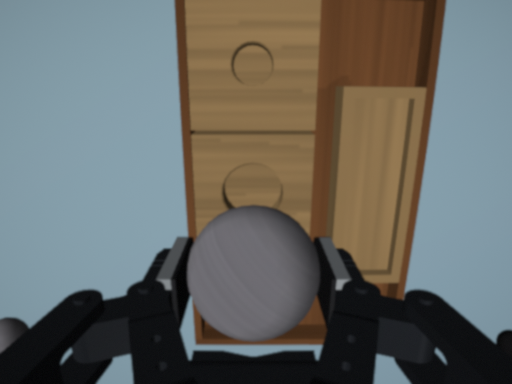

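View pics/s3.png

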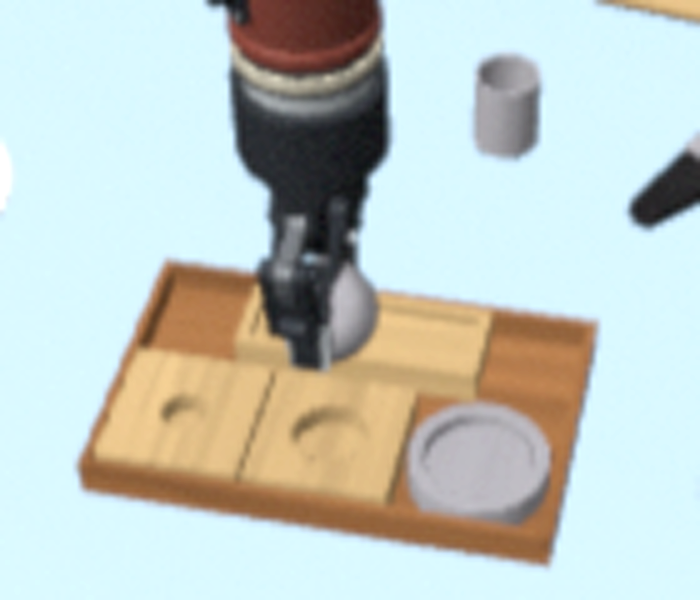

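The dimple rims are where predicted: the small one at (252.5,64) and the mid one at about (253,192). The ball sits centred at (254,273), about 1 to 1.5 mm off, which I'll correct before lowering it.

>>> jog_arm(travel=[[0.001,0,-0.02],[0.001,0.001,-0.04],[0.001,0.001,-0.055],[0.001,0.001,-0.065],[0.001,0.001,-0.071],[0.001,0.001,-0.075],[0.001,0.001,-0.077],[0.001,0.001,-0.077],[0.001,0.001,-0.077],[0.001,0.001,-0.077]], delta_rot=[[0,0,0],[0,0,0],[0,0,0],[0,0,0],[0,0,0],[0,0,0],[0,0,0],[0,0,0],[0,0,0],[0,0,0]], jaw=[0.045,0.045,0.045,0.045,0.045,0.045,0.045,0.045,0.045,0.045])

```text
time: 7.0
tool_pos: [0.5412, 0.0629, 0.0336]
ee_rot: [0.998, 0.07, 0.0, 0.0]
force: [0.0, 0.6, -3.3]
width: 0.0539
```

Run:
```python
from h import *
c=cam("wrist","w4"); s=manip.state(); print(s["tool_pos"],s["width"],s["force"])
d=cam("side"); zoom(d,180,120,320,240,5,"s4")
```

```text
[0.54114046 0.06292826 0.03355284] 0.05389580701748853 [ 0.18847095 -0.54211477 -2.58844723]
```

View pics/s4.png

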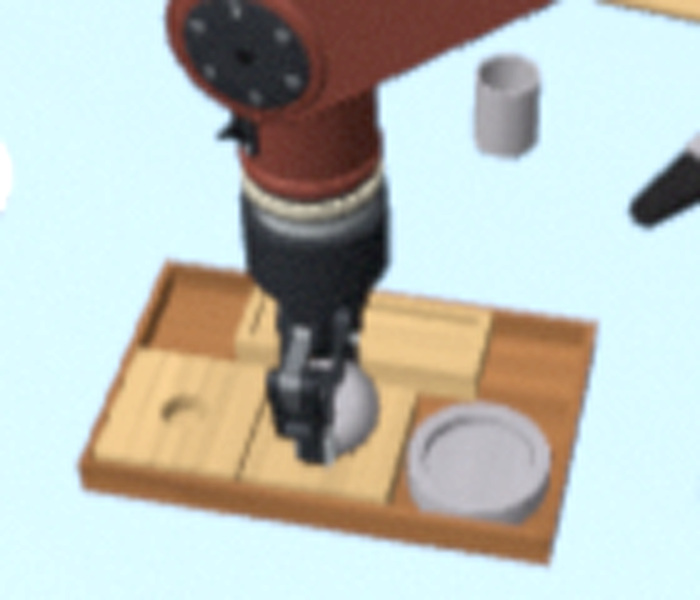

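View pics/w4.png

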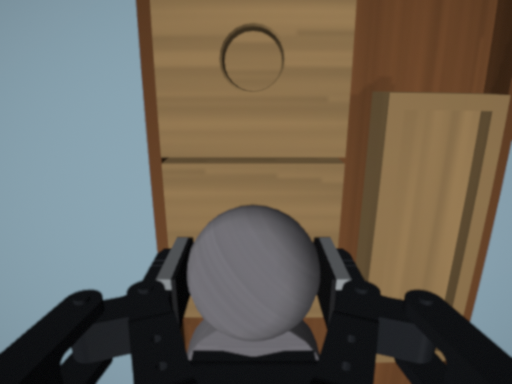

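The side and wrist pictures show the ball centred over its block, clear of contact and about 2 mm above its seat. I'll lower it 1.5 mm, open and rise.

>>> jog_arm(travel=[[0,0,-0.0015],[0,0,-0.0015],[0,0,-0.0015],[0,0,-0.0015],[0,0,-0.0015],[0,0,-0.0015],[0,0,0.02],[0,0,0.05],[0,0,0.08],[0,0,0.1]], delta_rot=[[0,0,0],[0,0,0],[0,0,0],[0,0,0],[0,0,0],[0,0,0],[0,0,0],[0,0,0],[0,0,0],[0,0,0]], jaw=[0.045,0.056,0.06,0.066,0.075,0.08,0.08,0.08,0.0854,0.0854])

```text
time: 8.35
tool_pos: [0.5417, 0.0629, 0.1351]
ee_rot: [0.998, 0.07, 0.001, 0.0]
force: [-0.5, -0.1, -0.2]
width: 0.0855
```

Run:
```python
from h import *
s=manip.state(); print(s["tool_pos"],s["width"],s["force"])
c=cam("wrist","w5"); print(proj(c,[.54,.0625,.0465]))
b,st,ce=blob(((cv2.cvtColor(c["image"],cv2.COLOR_RGB2HSV)[:,:,1]<45)).astype(np.uint8),(252,192)); print(st,ce)
```

```text
[0.5416749  0.06293007 0.13506749] 0.08545451773553003 [-0.48437442 -0.09280283 -0.17241514]
[[252.63001779 193.76959151]]
[ 214  156   77   76 4613] [252.31671364 193.52200303]
```

View pics/w5.png

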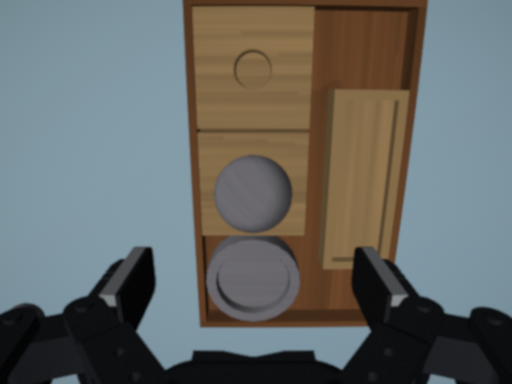

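The big ball is seated at (252.3,193.5), against a predicted (252.6,193.8). Now the small ball.

>>> jog_arm(travel=[[-0.025,0.03,0],[-0.06,0.07,0],[-0.095,0.11,0],[-0.13,0.15,0],[-0.155,0.18,0],[-0.168,0.196,0],[-0.168,0.196,0],[-0.168,0.196,0],[-0.168,0.196,0],[-0.168,0.196,0]], delta_rot=[[0,0,0],[0,0,0],[0,0,0],[0,0,0],[0,0,0],[0,0,0],[0,0,0],[0,0,0],[0,0,0],[0,0,0]], jaw=[0.0854,0.0854,0.0854,0.0854,0.0854,0.07,0.07,0.07,0.07,0.07])

```text
time: 9.65
tool_pos: [0.3735, 0.2584, 0.1333]
ee_rot: [0.998, 0.069, 0.0, 0.0]
force: [-0.8, 0.6, 0.0]
width: 0.0701
```

Run:
```python
from h import *
s=manip.state(); print(s["tool_pos"],s["width"],s["qpos"])
c=cam("wrist","w6"); p=proj(c,[.373,.259,.019]); print(p)
hs=cv2.cvtColor(cv2.GaussianBlur(c["image"],(0,0),1),cv2.COLOR_RGB2HSV)
b,st,ce=blob((hs[:,:,1]<40).astype(np.uint8),tuple(p[0].astype(int))); print(st,ce,plane(c,ce,.019))
```

```text
[0.37347075 0.25839333 0.13327863] 0.0700974045921079 [ 4.50563917e-01 -4.06015974e-02  2.08872208e+00 -1.12432801e-04
  1.09342711e+00  1.88262587e+00]
[[251.61655139 181.69649896]]
[ 230  159   46   46 1705] [252.63695015 181.68328446] [[0.37312275 0.25820387 0.019     ]]
```

View pics/w6.png

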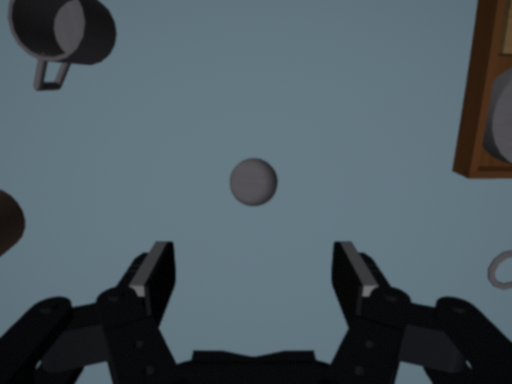

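The small ball is at (252.6,181.7), within 1 mm of the target. Going down and closing.

>>> jog_arm(travel=[[0,-0.001,-0.04],[0,-0.001,-0.08],[0,-0.001,-0.105],[0,-0.001,-0.125],[0,-0.001,-0.125],[0,-0.001,-0.125],[0,-0.001,-0.125],[0,-0.001,-0.125],[0,-0.001,-0.125],[0,-0.001,-0.125]], delta_rot=[[0,0,0],[0,0,0],[0,0,0],[0,0,0],[0,0,0],[0,0,0],[0,0,0],[0,0,0],[0,0,0],[0,0,0]], jaw=[0.07,0.07,0.07,0.07,0.07,0.055,0.045,0.035,0.028,0.028], force=40)

```text
time: 10.95
tool_pos: [0.374, 0.2585, 0.0095]
ee_rot: [0.998, 0.07, 0.001, -0.0]
force: [-1.0, -0.5, 6.3]
width: 0.036
```

Run:
```python
from h import *
s=manip.state(); print(s["tool_pos"],s["width"],s["force"])
c=cam("wrist","w7")
```

```text
[0.37404521 0.25847371 0.00953503] 0.03597968419146407 [-0.97010349 -0.45926775  6.31204588]
```

View pics/w7.png

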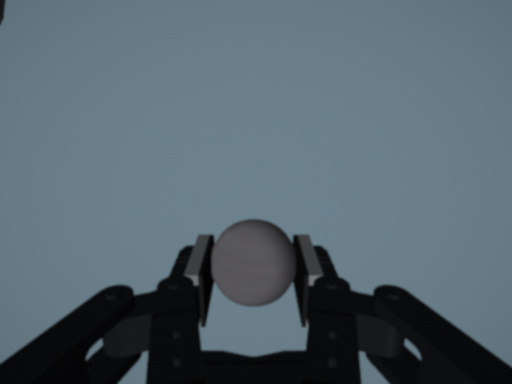

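>>> jog_arm(travel=[[0,0,0.015],[0,0,0.06],[0.02,-0.015,0.11],[0.06,-0.044,0.12],[0.105,-0.077,0.12],[0.15,-0.11,0.12],[0.195,-0.143,0.12],[0.23,-0.168,0.12],[0.2515,-0.184,0.12],[0.2515,-0.184,0.12]], delta_rot=[[0,0,0],[0,0,0],[0,0,0],[0,0,0],[0,0,0],[0,0,0],[0,0,0],[0,0,0],[0,0,0],[0,0,0]], jaw=[0.028,0.028,0.028,0.028,0.028,0.028,0.028,0.028,0.028,0.028])

```text
time: 12.25
tool_pos: [0.6256, 0.0726, 0.1289]
ee_rot: [0.998, 0.069, 0.0, 0.0]
force: [0.2, -0.1, 0.2]
width: 0.0356
```

Run:
```python
from h import *
s=manip.state(); print(s["tool_pos"],s["width"],s["force"])
c=cam("wrist","w8"); T=s["tool_pos"]; print(proj(c,[T+[0,0,.0095],[.6245,.0735,.028]]))
hs=cv2.cvtColor(cv2.GaussianBlur(c["image"],(0,0),1),cv2.COLOR_RGB2HSV)
b,st,ce=blob((hs[:,:,1]<40).astype(np.uint8),(253,262)); print(st,ce,plane(c,ce,T[2]+.0095))
```

```text
[0.62557787 0.07260052 0.12887821] 0.035582729478648094 [ 0.20007325 -0.12951135  0.17671512]
[[251.83399246 259.21605527]
 [251.0224321  187.52899932]]
[  181   117   235   244 13726] [256.64876876 276.87265044] [[0.61698618 0.0692192  0.13837821]]
```

View pics/w8.png

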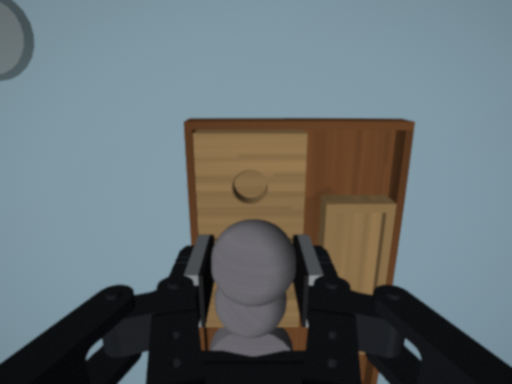

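The dimple is at (250.5,186.5) and the ball at (253,262). I'll correct y by about 1.5 mm and lower it.

>>> jog_arm(travel=[[0.0005,0.001,-0.03],[0.0005,0.0015,-0.055],[0.0005,0.0015,-0.075],[0.0005,0.0015,-0.085],[0.0005,0.0015,-0.091],[0.0005,0.0015,-0.094],[0.0005,0.0015,-0.095],[0.0005,0.0015,-0.095],[0.0005,0.0015,-0.095],[0.0005,0.0015,-0.095]], delta_rot=[[0,0,0],[0,0,0],[0,0,0],[0,0,0],[0,0,0],[0,0,0],[0,0,0],[0,0,0],[0,0,0],[0,0,0]], jaw=[0.028,0.028,0.028,0.028,0.028,0.028,0.028,0.028,0.028,0.028])

```text
time: 13.55
tool_pos: [0.6251, 0.0754, 0.0336]
ee_rot: [0.998, 0.07, 0.0, 0.0]
force: [-0.4, 0.1, -0.4]
width: 0.0356
```

Run:
```python
from h import *
s=manip.state(); print(s["tool_pos"],s["width"],s["force"])
c=cam("wrist","w9"); d=cam("side"); zoom(d,180,120,320,240,5,"s9")
```

```text
[0.62512928 0.07542484 0.03357798] 0.035603720193886086 [-0.39045913  0.14879166 -0.42264257]
```

View pics/w9.png

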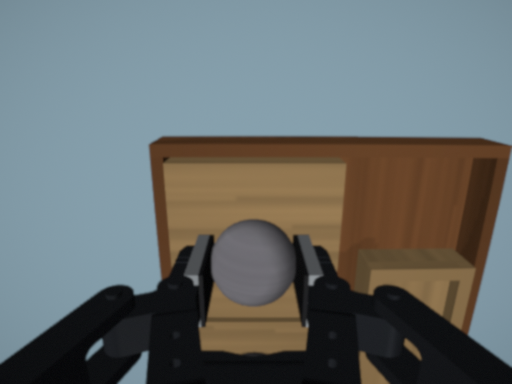

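View pics/s9.png

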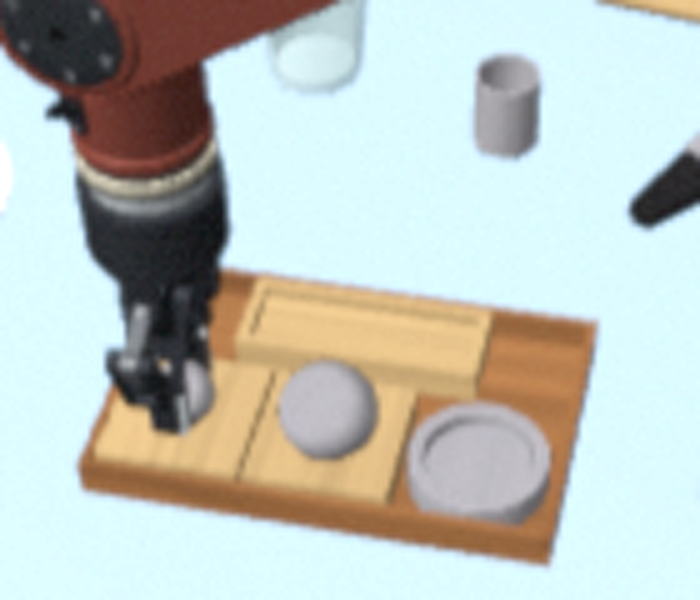

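The small ball is centred over its block, with no contact yet. Releasing it and rising.

>>> jog_arm(travel=[[0,-0.001,-0.001],[0,-0.001,-0.001],[0,-0.001,-0.001],[0,-0.001,-0.001],[0,-0.001,-0.001],[0,-0.001,-0.001],[0,-0.001,0.02],[0,-0.001,0.05],[0,-0.001,0.08],[0,-0.001,0.1]], delta_rot=[[0,0,0],[0,0,0],[0,0,0],[0,0,0],[0,0,0],[0,0,0],[0,0,0],[0,0,0],[0,0,0],[0,0,0]], jaw=[0.028,0.037,0.04,0.046,0.055,0.062,0.062,0.062,0.07,0.07])

```text
time: 14.9
tool_pos: [0.6264, 0.0745, 0.1369]
ee_rot: [0.998, 0.07, 0.002, 0.0]
force: [0.3, 0.3, -0.6]
width: 0.0704
```

Run:
```python
from h import *
s=manip.state(); print(s["tool_pos"],s["width"],s["force"])
c=cam("wrist","w10"); p=proj(c,[[.6245,.0735,.0419],[.54,.0625,.0465]]); print(p)
hs=cv2.cvtColor(cv2.GaussianBlur(c["image"],(0,0),1),cv2.COLOR_RGB2HSV)
for q in p: print(blob((hs[:,:,1]<45).astype(np.uint8),tuple(q.astype(int)))[1:])
t=cam("top"); zoom(t,300,150,420,250,6,"t10"); d=cam("side"); 
mt=nontable(t); 
# cup: rim ellipse (z=.055) & base
b,st,ce=blob(mt,(340,178)); ct=max(cv2.findContours(b,0,1)[0],key=cv2.contourArea); print("cup",st,ce)
for x in (0.537,): print("proj rim/base centre guess", proj(t,[[.537,-.242,.055],[.537,-.242,0]]),proj(d,[[.537,-.242,.055],[.537,-.242,0]]))
```

```text
[0.62637262 0.07448035 0.13688065] 0.07036923132606171 [ 0.26050202  0.31789379 -0.58725537]
[[253.30320914 191.65837795]
 [252.08383919 294.69715125]]
(array([ 228,  167,   49,   50, 1921], dtype=int32), array([251.74440396, 191.6803748 ]))
(array([ 187,  118,  226,  252, 9756], dtype=int32), array([282.05524805, 288.56283313]))
cup [331 170  18  17 227] [339.45814978 177.79295154]
proj rim/base centre guess [[341.16183869 176.70638957]
 [337.15482607 178.98518048]] [[280.74971271 133.32836325]
 [280.39563431 146.32510292]]
```

View pics/w10.png

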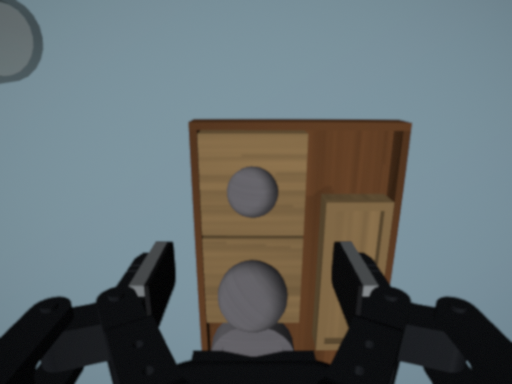

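Both balls are seated: the small one at (251.7,191.7), against a predicted (253.3,191.7), and the big one at (252,296). Next I'll go above the cup.

>>> jog_arm(travel=[[-0.008,-0.03,0.02],[-0.022,-0.08,0.037],[-0.038,-0.135,0.037],[-0.053,-0.19,0.037],[-0.068,-0.245,0.037],[-0.08,-0.29,0.037],[-0.088,-0.3155,0.037],[-0.088,-0.3155,0.037],[-0.088,-0.3155,0.037],[-0.088,-0.3155,0.037]], delta_rot=[[0,0,0],[0,0,0],[0,0,0],[0,0,0],[0,0,0],[0,0,0],[0,0,0],[0,0,0],[0,0,0],[0,0,0]], jaw=[0.08,0.08,0.08,0.08,0.08,0.08,0.08,0.08,0.08,0.08])

```text
time: 16.3
tool_pos: [0.537, -0.2397, 0.1697]
ee_rot: [0.997, 0.071, -0.0, -0.0]
force: [-0.5, -0.4, 0.9]
width: 0.0799
```

Run:
```python
from h import *
s=manip.state(); print(s["tool_pos"],s["width"],s["force"])
c=cam("wrist","w11"); print(proj(c,[[.537,-.241,.055],[.537,-.241,.0]]))
```

```text
[ 0.53695943 -0.23974779  0.16970114] 0.07989480641343313 [-0.4930594  -0.39209106  0.85739922]
[[254.22867284 181.13968186]
 [254.1325007  164.86046904]]
```

View pics/w11.png

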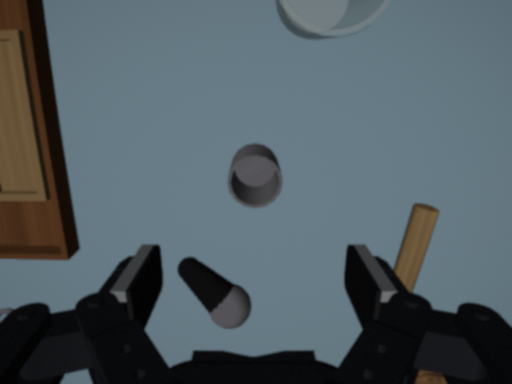

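The cup's rim centre is at (255,180.5), against a predicted (254,181). Everything else is clear of the fingers. Descending to grip the cup's wall.

>>> jog_arm(travel=[[0,-0.001,-0.04],[0,-0.001,-0.08],[0,-0.001,-0.115],[0,-0.001,-0.14],[0,-0.001,-0.148],[0,-0.001,-0.148],[0,-0.001,-0.148],[0,-0.001,-0.148],[0,-0.001,-0.148],[0,-0.001,-0.148]], delta_rot=[[0,0,0],[0,0,0],[0,0,0],[0,0,0],[0,0,0],[0,0,0],[0,0,0],[0,0,0],[0,0,0],[0,0,0]], jaw=[0.08,0.08,0.08,0.08,0.08,0.065,0.055,0.045,0.036,0.036], force=40)

```text
time: 17.6
tool_pos: [0.5382, -0.2428, 0.024]
ee_rot: [0.998, 0.07, 0.001, 0.001]
force: [0.1, -0.4, 5.9]
width: 0.0428
```

Run:
```python
from h import *
s=manip.state(); print(s["tool_pos"],s["width"],s["force"])
c=cam("wrist","w12")
```

```text
[ 0.53824015 -0.24280615  0.02396591] 0.0428013084516116 [ 0.10974897 -0.38073506  5.92582949]
```

View pics/w12.png

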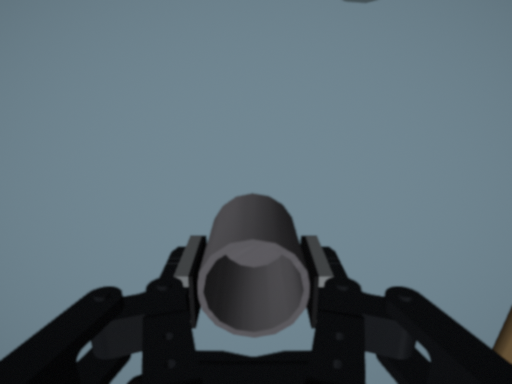

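The cup is held (width 42.8 mm). I'll lift it and carry it over the well.

>>> jog_arm(travel=[[0,0,0.015],[0,0,0.06],[-0.005,0.02,0.1],[-0.017,0.06,0.11],[-0.031,0.11,0.11],[-0.045,0.16,0.11],[-0.059,0.21,0.11],[-0.072,0.26,0.11],[-0.081,0.293,0.11],[-0.081,0.293,0.11]], delta_rot=[[0,0,0],[0,0,0],[0,0,0],[0,0,0],[0,0,0],[0,0,0],[0,0,0],[0,0,0],[0,0,0],[0,0,0]], jaw=[0.036,0.036,0.036,0.036,0.036,0.036,0.036,0.036,0.036,0.036])

```text
time: 18.9
tool_pos: [0.4544, 0.0528, 0.1322]
ee_rot: [0.997, 0.072, -0.001, -0.0]
force: [0.1, 0.2, -0.5]
width: 0.0427
```

Run:
```python
from h import *
s=manip.state(); print(s["tool_pos"],s["width"],s["force"])
c=cam("wrist","w13"); T=s["tool_pos"]; print(proj(c,[[.456,.0505,.028],T+[0,0,.031],T+[0,0,-.024]]))
d=cam("side"); zoom(d,180,120,320,240,5,"s13")
```

```text
[0.45437849 0.05280185 0.1321725 ] 0.04271791581785144 [ 0.06541427  0.2402952  -0.47387166]
[[255.8099255  183.17517182]
 [251.58603209 287.05122687]
 [252.1138606  228.1605213 ]]
```

View pics/w13.png

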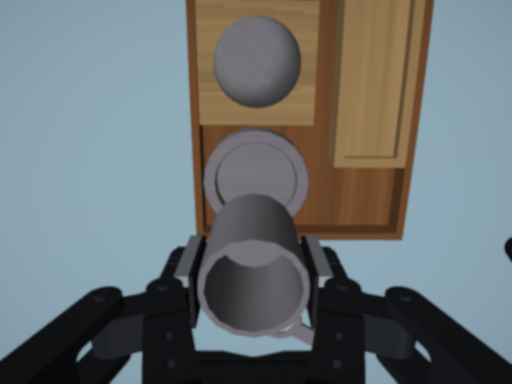

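View pics/s13.png

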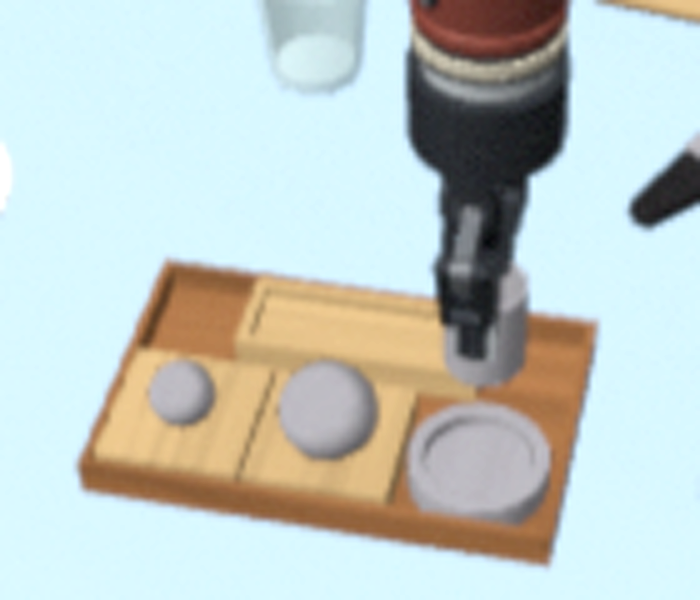

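The well's centre is at about (256,181), as predicted, and the cup is upright between the pads. I'll lower it to just above the well floor.

>>> jog_arm(travel=[[0.001,0,-0.03],[0.001,0,-0.05],[0.001,0,-0.065],[0.001,0,-0.075],[0.001,0,-0.082],[0.001,0,-0.086],[0.001,0,-0.088],[0.001,0,-0.088],[0.001,0,-0.088],[0.001,0,-0.088]], delta_rot=[[0,0,0],[0,0,0],[0,0,0],[0,0,0],[0,0,0],[0,0,0],[0,0,0],[0,0,0],[0,0,0],[0,0,0]], jaw=[0.036,0.036,0.036,0.036,0.036,0.036,0.036,0.036,0.036,0.036])

```text
time: 20.25
tool_pos: [0.4571, 0.051, 0.0446]
ee_rot: [0.998, 0.07, 0.0, 0.0]
force: [0.2, -0.3, 0.0]
width: 0.0423
```

Run:
```python
from h import *
s=manip.state(); print(s["tool_pos"],s["width"],s["force"])
c=cam("wrist","w14"); d=cam("side"); zoom(d,180,120,320,240,5,"s14")
```

```text
[0.45713824 0.05095827 0.04456029] 0.042283329059479305 [ 0.20768246 -0.30804984  0.01434664]
```

View pics/w14.png

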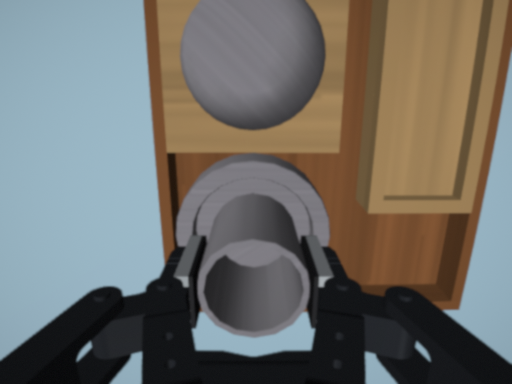

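View pics/s14.png

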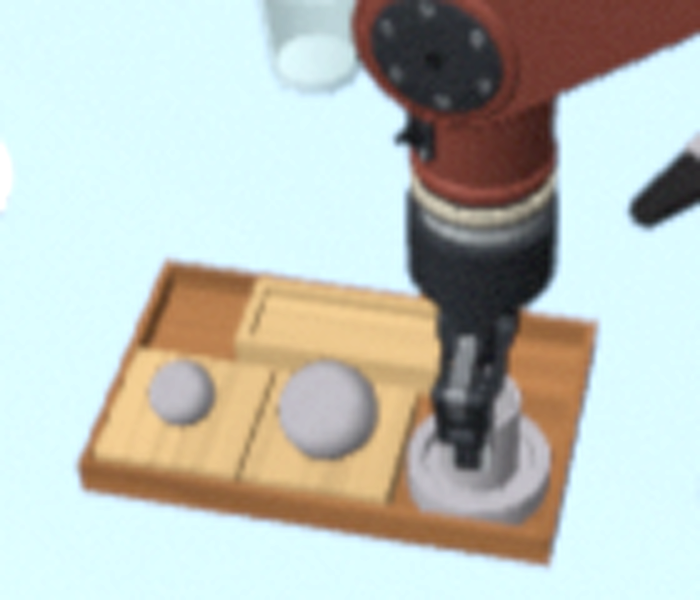

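The cup is centred in the well, about 2.5 mm above the floor. I'll lower it 2.5 mm, release and rise.

>>> jog_arm(travel=[[0,0,-0.0015],[0,0,-0.0025],[0,0,-0.0025],[0,0,-0.0025],[0,0,-0.0025],[0,0,-0.0025],[0,0,-0.0025],[0,0,0.02],[0,0,0.05],[0,0,0.08]], delta_rot=[[0,0,0],[0,0,0],[0,0,0],[0,0,0],[0,0,0],[0,0,0],[0,0,0],[0,0,0],[0,0,0],[0,0,0]], jaw=[0.036,0.036,0.036,0.044,0.048,0.055,0.065,0.07,0.07,0.07])

```text
time: 21.6
tool_pos: [0.4566, 0.0509, 0.1249]
ee_rot: [0.998, 0.07, -0.0, -0.0]
force: [-0.8, -0.3, -0.7]
width: 0.0704
```

Run:
```python
from h import *
s=manip.state(); print(s["tool_pos"],s["width"],s["force"])
c=cam("wrist","w15"); print(proj(c,[[.4565,.0505,.073],[.4565,.0505,.018]])); d=cam("side"); zoom(d,180,120,320,240,5,"s15")
```

```text
[0.45663377 0.05094634 0.12491549] 0.07041877384458045 [-0.80103184 -0.34711709 -0.72684459]
[[252.94107261 209.80371755]
 [253.01664897 184.06348337]]
```

View pics/w15.png

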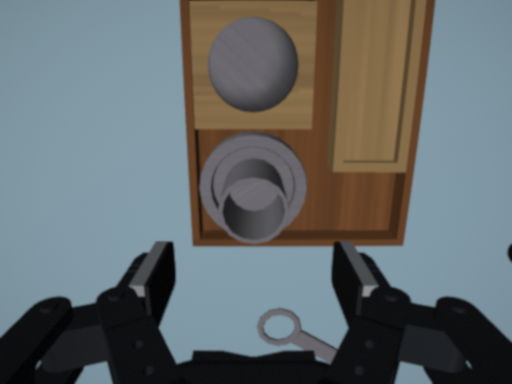

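View pics/s15.png

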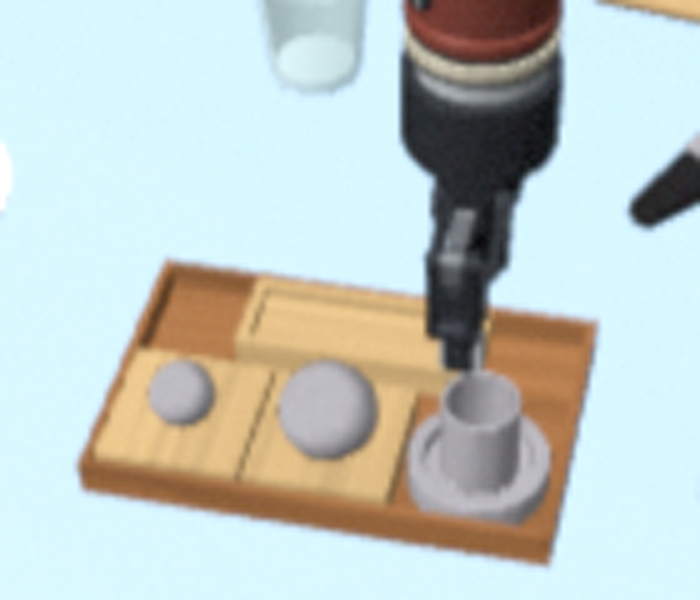

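The cup stands upright on the well floor, with its rim at (254,210) as predicted. Next is the muddler, with an 8° turn on the way.

>>> jog_arm(travel=[[0,-0.03,0.03],[0.002,-0.085,0.046],[0.004,-0.14,0.046],[0.006,-0.2,0.046],[0.008,-0.26,0.046],[0.009,-0.32,0.046],[0.01,-0.38,0.046],[0.0115,-0.43,0.046],[0.0115,-0.4585,0.046],[0.0115,-0.4585,0.046]], delta_rot=[[0,0,0],[0,0,-1],[0,0,-2],[0,0,-3],[0,0,-4],[0,0,-5],[0,0,-6],[0,0,-7],[0,0,-8],[0,0,-8]], jaw=[0.07,0.07,0.07,0.07,0.07,0.07,0.06,0.06,0.06,0.06])

```text
time: 22.95
tool_pos: [0.4676, -0.4092, 0.1686]
ee_rot: [1.0, -0.001, -0.001, -0.001]
force: [0.6, 0.3, 0.8]
width: 0.06
```

Run:
```python
from h import *
s=manip.state(); print(s["tool_pos"],s["ee_rot"],s["width"])
c=cam("wrist","w16"); p=proj(c,[[.4685,-.4075,.012]]);print(p)
hs=cv2.cvtColor(cv2.GaussianBlur(c["image"],(0,0),1),cv2.COLOR_RGB2HSV)
m=((hs[:,:,1]>60)&(hs[:,:,0]<30)).astype(np.uint8)
b,st,ce=blob(m,tuple(p[0].astype(int))); ct=max(cv2.findContours(b,0,1)[0],key=cv2.contourArea)
r=cv2.minAreaRect(ct); P=plane(c,cv2.boxPoints(r),.012)[:,:2]; print(st,ce,plane(c,ce,.012),r,P.tolist())
a=ct.reshape(-1,2)
vx,vy,x0,y0=cv2.fitLine(plane(c,np.argwhere(b)[:,::-1],.012)[:,:2].astype(np.float32),cv2.DIST_L2,0,.01,.01).ravel(); print("yaw",np.degrees(np.arctan2(vy,vx)),x0,y0)
t=cam("top"); mm=nontable(t); b,st,ce=blob(mm,(396,201)); print(st)
```

```text
[ 0.46757848 -0.40920312  0.1686063 ] [ 9.99999016e-01 -1.15907170e-03 -5.71705757e-04 -5.44836781e-04] 0.05996819374949616
[[250.83405492 167.09020589]]
[ 239  106   26  122 2869] [251.17427675 164.59079819] [[ 0.47082668 -0.40781629  0.012     ]] ((251.5, 166.5), (121.0, 25.0), 90.0) [[0.5227479630448963, -0.3974863940071772], [0.5227116252466294, -0.4190449849298424], [0.4094177045386854, -0.41990732866101893], [0.4094397559981285, -0.3959336657110235]]
yaw -0.30865544 0.46985927 -0.4078099
[    0     0   512   384 61311]
```

View pics/w16.png

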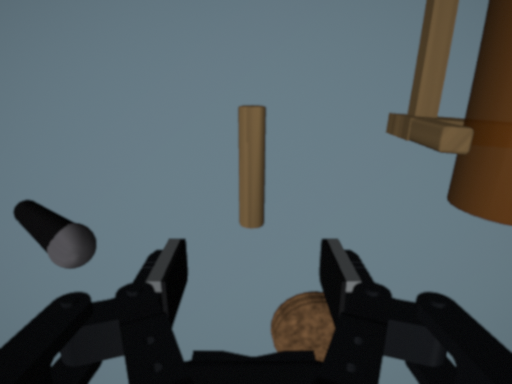

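The muddler is at (252,166.5), its yaw is -0.3° and its centre is at (0.4685,-0.408). I'll go down and grip it low on the pads so the tips stay above the trough's rim later.

>>> jog_arm(travel=[[0,0,-0.04],[0,0,-0.08],[0,0,-0.12],[0,0,-0.15],[0,0,-0.161],[0,0,-0.164],[0,0,-0.164],[0,0,-0.164],[0,0,-0.164],[0,0,-0.164]], delta_rot=[[0,0,0],[0,0,0],[0,0,0],[0,0,0],[0,0,0],[0,0,0],[0,0,0],[0,0,0],[0,0,0],[0,0,0]], jaw=[0.06,0.06,0.06,0.06,0.06,0.06,0.045,0.035,0.025,0.016], force=40)

```text
time: 24.3
tool_pos: [0.4691, -0.4083, 0.0076]
ee_rot: [1.0, 0.0, 0.001, 0.001]
force: [0.2, 0.2, 4.4]
width: 0.0222
```

>>> jog_arm(travel=[[0,0,0],[0,0,0],[0,0,0],[0,0,0.01],[0,0,0.03],[0,0,0.06],[0,0,0.08],[0,0,0.1],[0,0,0.1],[0,0,0.1]], delta_rot=[[0,0,0],[0,0,0],[0,0,0],[0,0,0],[0,0,0],[0,0,0],[0,0,0],[0,0,0],[0,0,0],[0,0,0]], jaw=[0.016,0.016,0.016,0.016,0.016,0.016,0.016,0.016,0.016,0.016])

```text
time: 25.55
tool_pos: [0.4679, -0.4071, 0.1056]
ee_rot: [1.0, 0.0, -0.0, -0.001]
force: [0.4, -0.5, -0.1]
width: 0.0224
```

Run:
```python
from h import *
s=manip.state(); print(s["tool_pos"],s["ee_rot"],s["width"],s["force"])
c=cam("wrist","w17"); d=cam("side"); zoom(d,250,60,390,180,5,"s17")
```

```text
[ 0.46792782 -0.40705435  0.1055903 ] [ 9.99999721e-01  2.04405924e-04 -4.94732155e-04 -5.21166088e-04] 0.02243846778086805 [ 0.36979878 -0.49717672 -0.10257332]
```

View pics/w17.png

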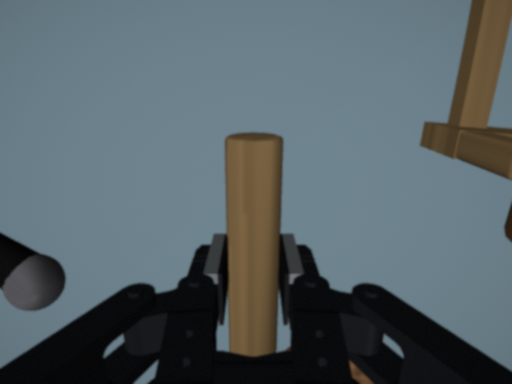

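View pics/s17.png

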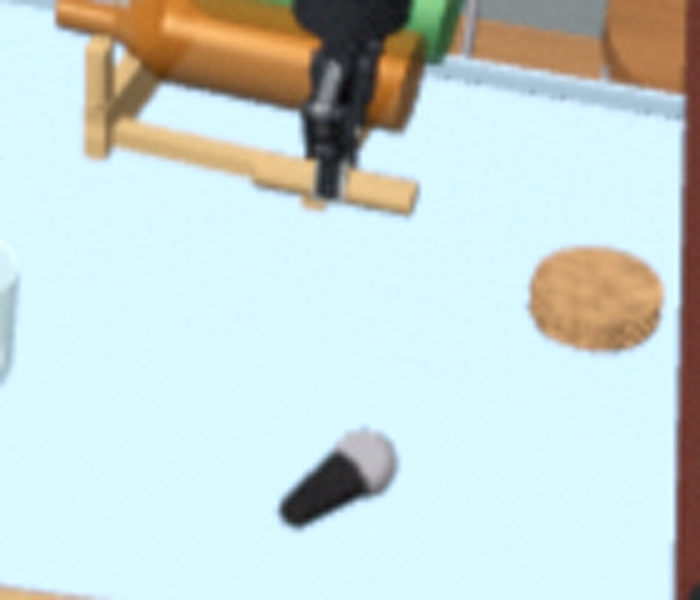

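The muddler is held level. Carrying it over the trough with an 8° turn back.

>>> jog_arm(travel=[[0.006,0.03,0.015],[0.017,0.08,0.02],[0.028,0.13,0.02],[0.039,0.18,0.02],[0.05,0.23,0.02],[0.061,0.28,0.02],[0.071,0.325,0.02],[0.08,0.365,0.02],[0.084,0.386,0.02],[0.084,0.386,0.02]], delta_rot=[[0,0,0],[0,0,1],[0,0,2],[0,0,3],[0,0,4],[0,0,5],[0,0,6],[0,0,7],[0,0,8.2],[0,0,8.2]], jaw=[0.016,0.016,0.016,0.016,0.016,0.016,0.016,0.016,0.016,0.016])

```text
time: 26.9
tool_pos: [0.5517, -0.02, 0.1251]
ee_rot: [0.997, 0.073, -0.001, -0.0]
force: [0.8, -0.4, -0.3]
width: 0.0221
```

Run:
```python
from h import *
s=manip.state(); print(s["tool_pos"],s["ee_rot"],s["width"],s["force"])
c=cam("wrist","w18"); T=s["tool_pos"]
u=np.array([np.cos(np.radians(8)),np.sin(np.radians(8)),0]); v=np.array([-u[1],u[0],0]); O=np.array([.5525,-.0215,0.028])
print("trough corners pred",proj(c,[O+a*.072*u+b*.027*v for a,b in [(1,1),(1,-1),(-1,-1),(-1,1)]]).round(1).tolist())
A=T+[0,0,.0044]; print("rod ends",proj(c,[A+.055*u,A-.055*u]).round(1).tolist())
d=cam("side"); zoom(d,180,120,320,240,5,"s18"); t=cam("top"); zoom(t,190,110,300,240,4.5,"t18")
```

```text
[ 0.55172311 -0.02001856  0.12512627] [ 9.97326700e-01  7.30630630e-02 -1.08405063e-03 -2.57810446e-04] 0.022145597385478853 [ 0.84724684 -0.40530831 -0.34029185]
trough corners pred [[215.9, 85.5], [295.2, 86.1], [287.4, 272.2], [220.4, 271.8]]
rod ends [[252.8, 133.2], [251.3, 349.5]]
```

View pics/w18.png

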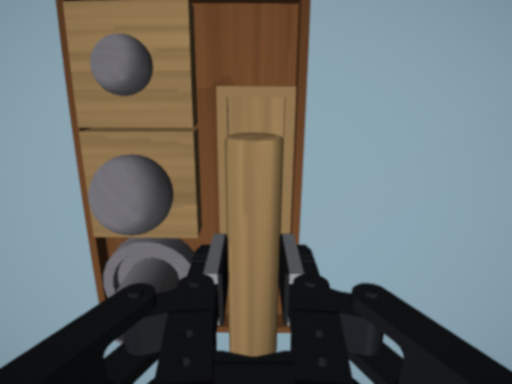

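View pics/s18.png

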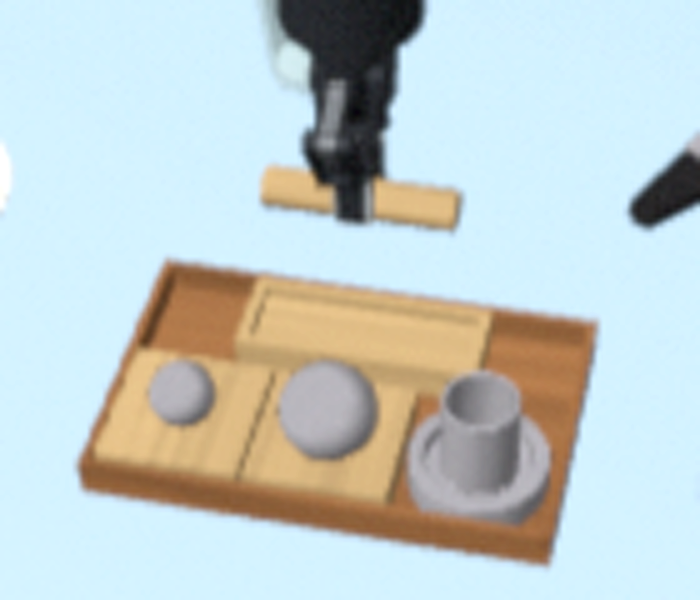

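The trough's corners are at (216,87) and (295,87), as predicted, and the rod is aligned over it. Lowering it until the tips are just above the trough's rim.

>>> jog_arm(travel=[[0,0,-0.03],[0,0,-0.055],[0,0,-0.072],[0,0,-0.082],[0,0,-0.088],[0,0,-0.092],[0,0,-0.0945],[0,0,-0.095],[0,0,-0.095],[0,0,-0.095]], delta_rot=[[0,0,0],[0,0,0],[0,0,0],[0,0,0],[0,0,0],[0,0,0],[0,0,0],[0,0,0],[0,0,0],[0,0,0]], jaw=[0.016,0.016,0.016,0.016,0.016,0.016,0.016,0.016,0.016,0.016])

```text
time: 28.3
tool_pos: [0.5527, -0.0216, 0.0316]
ee_rot: [0.997, 0.072, 0.0, 0.0]
force: [0.1, 1.0, -0.8]
width: 0.0225
```

Run:
```python
from h import *
s=manip.state(); print(s["tool_pos"],s["ee_rot"],s["width"],s["force"])
c=cam("wrist","w19"); d=cam("side"); zoom(d,180,120,320,240,5,"s19")
```

```text
[ 0.55265562 -0.02155262  0.0315901 ] [9.97420081e-01 7.17851555e-02 2.63784787e-04 6.11993562e-05] 0.022486537912631943 [ 0.11461996  1.00259906 -0.80730408]
```

View pics/w19.png

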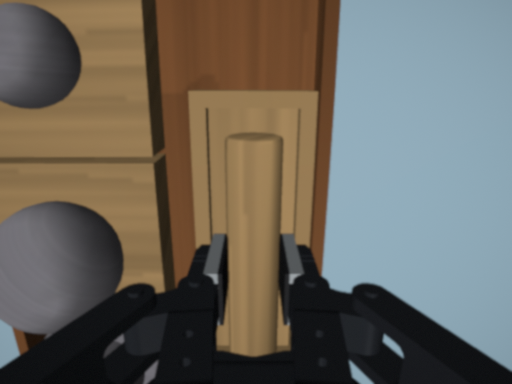

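View pics/s19.png

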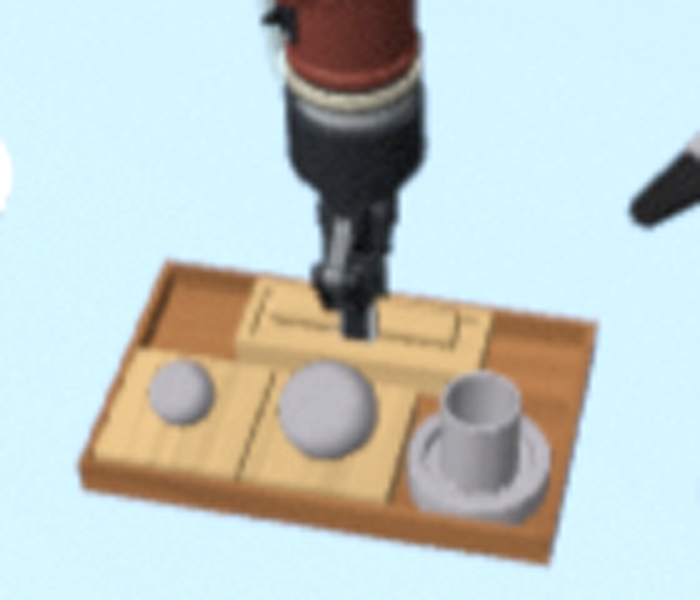

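The rod is centred in the trough opening: rod at columns 226 to 282, opening at 207 to 299. I'll lower it 1.5 mm, open gently, let it settle and rise.

>>> jog_arm(travel=[[0,0,-0.0015],[0,0,-0.0015],[0,0,-0.0015],[0,0,-0.0015],[0,0,-0.001],[0,0,0],[0,0,0.02],[0,0,0.05],[0,0,0.08],[0,0,0.1]], delta_rot=[[0,0,0],[0,0,0],[0,0,0],[0,0,0],[0,0,0],[0,0,0],[0,0,0],[0,0,0],[0,0,0],[0,0,0]], jaw=[0.016,0.023,0.025,0.028,0.034,0.04,0.044,0.044,0.044,0.044])

```text
time: 29.65
tool_pos: [0.5532, -0.0217, 0.1332]
ee_rot: [0.997, 0.072, 0.001, 0.0]
force: [0.7, -0.3, 0.1]
width: 0.0439
```

Run:
```python
from h import *
s=manip.state(); print(s["tool_pos"],s["width"],s["force"])
c=cam("wrist","w20"); d=cam("side"); zoom(d,180,120,320,240,5,"s20")
```

```text
[ 0.55321598 -0.02168452  0.13318112] 0.043877509185432324 [ 0.74989582 -0.32544784  0.0781295 ]
```

View pics/w20.png

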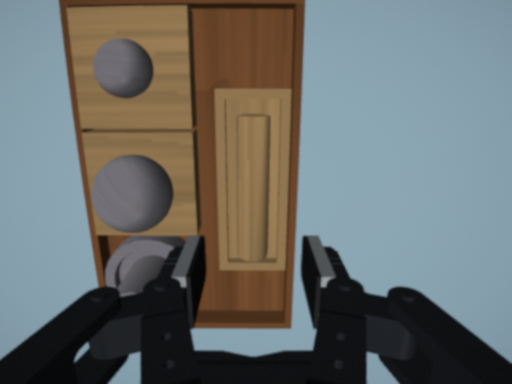

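View pics/s20.png

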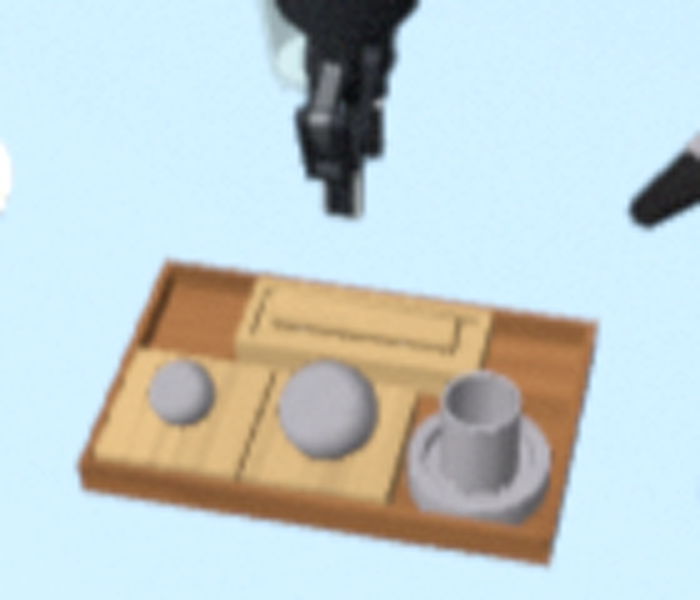

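The muddler lies in the trough, at (253,188). I'll rise clear, let a second pass and check that everything is at rest.

>>> jog_arm(travel=[[0,0,0.03],[0,-0.04,0.07],[-0.02,-0.09,0.1],[-0.05,-0.14,0.12],[-0.08,-0.18,0.12],[-0.1,-0.2,0.12],[-0.1,-0.2,0.12],[-0.1,-0.2,0.12],[-0.1,-0.2,0.12],[-0.1,-0.2,0.12]], delta_rot=[[0,0,0],[0,0,0],[0,0,0],[0,0,0],[0,0,0],[0,0,0],[0,0,0],[0,0,0],[0,0,0],[0,0,0]], jaw=[0.044,0.06,0.08,0.08,0.08,0.08,0.08,0.08,0.08,0.08])

```text
time: 31.0
tool_pos: [0.453, -0.2208, 0.2511]
ee_rot: [0.997, 0.073, -0.0, -0.0]
force: [0.0, 1.0, -0.2]
width: 0.0801
```

Run:
```python
from h import *
s=manip.state(); print(s["time"],s["tool_pos"],s["width"],s["force"])
d0=cam("side"); t0=cam("top"); 
for i in range(8): cam("side")
d=cam("side"); t=cam("top","t21"); zoom(d,180,120,320,240,5,"s21"); zoom(t,190,110,300,240,4.5,"tz21"); cv2.imwrite("pics/sd21.png",d["image"][:,:,::-1])
for a,b in((d0,d),(t0,t)): 
    x=np.abs(cv2.GaussianBlur(a["image"],(0,0),1).astype(int)-cv2.GaussianBlur(b["image"],(0,0),1)).max(2); print("maxdiff caddy",x[110:240,180:320].max(), "left",x[150:290,90:190].max())
```

```text
31.0 [ 0.45295991 -0.22077711  0.25109108] 0.08006034008860724 [ 0.04975902  0.98137405 -0.17465686]
maxdiff caddy 2 left 2
maxdiff caddy 3 left 3
```

View pics/s21.png

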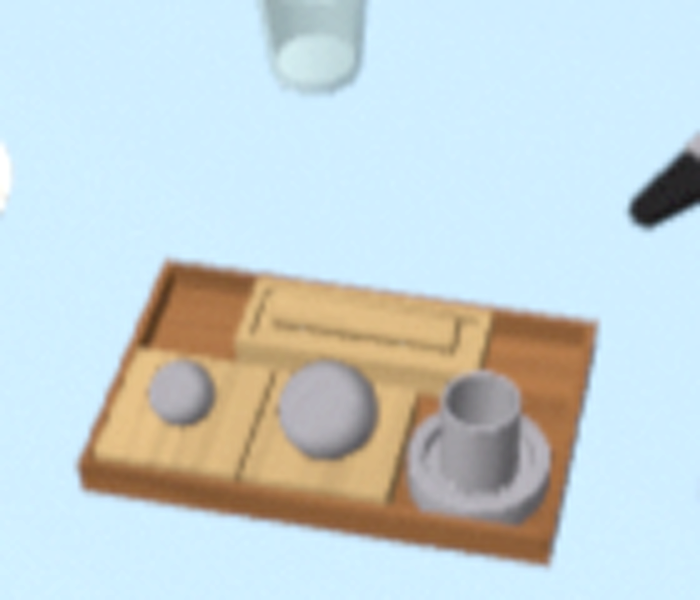

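View pics/tz21.png

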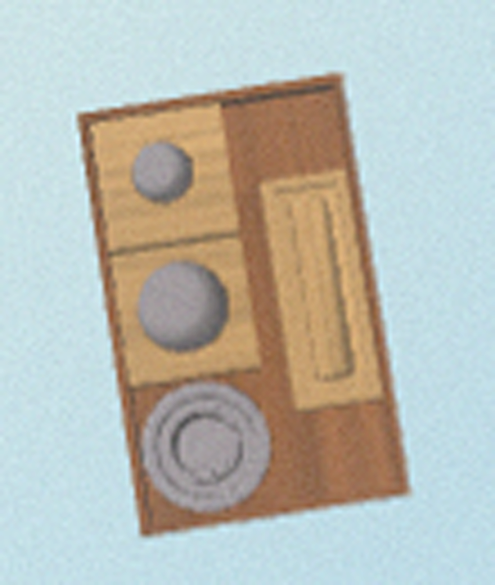

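View pics/sd21.png

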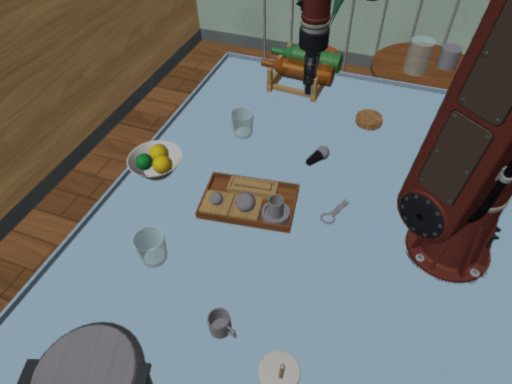

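Everything is in place and still: frames 0.5 s apart differ only by noise. The mug (220,323) and stopper (318,155) haven't moved. Handing in.

Run:
```python
from station import manip
print(manip.job_done(), manip.state()["time"])
```

```text
the job is handed in; nothing more can be done
the job is handed in; nothing more can be done
```

The caddy is loaded in the order asked, and I handed the job in after about 31.5 s on the robot's clock. The big ball is in the mid-size dimple and the small ball in the smallest. The cup stands mouth up in the steel well, and the muddler lies down in the long trough.

My last checks, in the top, side and wrist pictures:
- **Balls and cup:** all three were within about 2 pixels of where they should sit. The cup is upright.
- **Muddler:** it lies inside the trough outline, judged by eye from the pictures. I did not measure its height.
- **At rest:** two frames about 0.5 s apart differ only by noise, with the gripper open and well clear.
- **Left alone:** the mug and stopper show where they were at the start.

No check failed. The only disagreement was a calibration offset of about 2 mm in y between the top and side cameras (more on a few outlines). It stayed within every fit's margin, and close wrist-camera views settled it. The gripper also read about 1 to 2 mm narrower than the objects' true sizes, probably from give in the pads.

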